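# Turn the reorder flag of the wide jar

### The arm

A 7-joint arm with a two-finger parallel gripper is mounted at the origin on a cart in front of the work surface, level with it; the furniture and walls round the work are solid. World frame = base frame: x ahead of the robot, y to its left, z up, the work surface at z = 0. Lengths are in m, angles in rad, forces in N, time in s.
With the tool pointing down it reaches from about 0.4 to 0.85 m from the base axis. Payload 10.4 kg.
Tool frame: the origin (TCP) lies midway between the tips of the shut fingers; the grasp point (between the pads) lies 19 mm behind it; z points along the fingers, y is the line along which they close (so a half turn about z gives the same grasp; the last joint's range is limited). The gripper opens to 87 mm and grips with 3 to 60 N. Pads are 19 mm wide; open, the fingers measure 117 mm over their backs; the gripper's body (75 mm by 190 mm) begins 51 mm behind the grasp point.
Start: joints at [-1.286, 0.332, -0.065, 1.46, 0.022, 1.35, -0.088], TCP at [0.189, 0.596, 0.223] pointing down, gripper open.
Joint ranges: [-2.6, 2.6], [-0.5, 2.12], [-1.47, 1.34], [0.16, 2.42], [-1.27, 4.41], [0.06, 2.06], [-2.6, 2.6]. Speed limits (rad/s): [2.22, 2.22, 2.79, 2.79, 3.14, 3.14, 3.14].

### API

Orientations are given as a unit quaternion [x, y, z, w].
In Python, from bench import sensors, eyes, order gives the robot as it stands.
- The arm moves only by the tool arm_command, never from a script. Its argument "steps" is a list of rows, each an object with "rot": the turn, a rotation vector about the world's x, y, z in degrees, a list of three; "slide": the shift along the world's x, y, z in m, a list of three; "grip": the opening, from 0 (shut) to 1 (fully open). A call has exactly 8 rows; each row shifts and turns the commanded pose from where the row before left it; what a row does not reach is not made up. A row lasts 1/8 s, in which the tool goes at most 62.5 mm and 10.7 degrees, less where a joint would pass 70% of its speed; a pose out of reach is approached as far as the arm can. A call with a gripper value outside its range is refused whole. The fingers move at their own pace and stop on an object; "newtons" is the grip in N (left out, the last holds). Time passes only in rows, so rows that do not move let the fingers close, or fill a call up. It gives the time, the measured TCP pose, the force, the opening and the grip force at its end, in the units of the state.
- sensors.read_state(): the state, without advancing time (a new reading comes with each control period).
- eyes.camera(name): name is "scene" or "side" or "wrist"; returns a dict with "pixels" (384x512x3 uint8, red, green, blue), "intrinsics" (3x3 intrinsics, pixels), "pose" (4x4, takes a point from camera to world coordinates). Camera axes: x right, y down, z forward; pixel columns grow to the right and rows downward; lengths in m; the calibration is good to about 2 mm. A picture is of the moment at which its call begins. There is no depth.
- order.close_job(): hands the job in; it is judged then, once.
Trained networks look in a picture, given as the dict that the camera call returned (one of the last four; its "shot" number tells which), for a name from the list of things; names that differ only in an ending like _2 or _b are one class to them, and where a whole thing is asked for, a point or a joint stands for the part that bears it (a point fixed in the world has none). Each returns a list of dicts, best first, with "conf" (0 to 1); they miss things now and then, are a little off and sometimes report something else, mostly with a low value. They report only what shows in the picture. A call takes as long as a camera call. They do not tell look-alikes from the thing itself.
- eyes.look_for(name, picture): "bbox" ([left, top, right, bottom] in pixels, round what is visible of it).
The state is a dict: "time": time; "joint_positions": joint angles; "joint_vel": joint speeds; "joint_torque": joint torques, N m; "ee_pos": TCP position; "eef_rot": TCP orientation; "ft_force": force on the tool from outside, world axes, zero at the start; "torque": the same for the moment, N m; "width": finger opening in m; "grip_force": force on a finger pad.
Only numpy, scipy, OpenCV 4.12 (cv2) and the standard library are available. Lean on these libraries where they do the work, as an engineer would, in place of code of your own. Each camera call takes 0.05 s, during which the arm holds its last target. There are 200 camera calls.

### The job

The wide jar on the storage board has to be reordered: with your fingertips, push the hinged flag in front of it up and right over its hinge, so that it lies fully down on the far side with its two-bar face up. Only push the flag, never pinch it between the fingers. Leave the other two flags and all three containers as they are.

Things in the scene. Friction and masses are not known exactly. Their poses are not given: they have to be found in the camera images.
- board: Plywood board fixed to the bench, 350 mm wide (y), 15 thick, x -35 to +200 mm; open bench before it. Three flags in front, three bays behind, at y = +110 (left), 0, -110 mm (right). Origin: on the bench top below the middle flag's hinge. x points away from the robot to the bays, y left, z up. Containers stand at x about 142 mm (any bay), between strips 29 mm above the bench.
- flag_left (a joint): Angle (rad) of the left (+y of the board) flag. 0: level toward the robot (-x), round disc up; 1.57: standing up; 3.14 (stop): level on the far side (+x), turned right over, two bars up. 50 g; the hinge is stiff (0.045 N m friction, about 1 N at the free edge): the flag stays where it is left, never falls by itself. Starts at 0 to 0.25.
- flag_left_plate (a point): Middle of the left (+y of the board) flag's aluminium plate, 43 mm from its hinge line, half-way through its thickness. Plate: 60 mm wide (y), 6 thick, with a rounded 8 mm free edge 75 mm from the hinge line. x axis points to the hinge line, y along it, z out of the face with the disc.
- flag_left_hinge (a point): Middle of the left (+y of the board) flag's hinge line, at x = 0 of the board, 130 mm above the bench; turns with the flag, y along the hinge. Under it is a post 34 mm wide (y) with a stop strap reaching 22 mm to either side in x; otherwise the space under the flag is free.
- flag_mid (a joint): Angle (rad) of the middle flag. 0: level toward the robot (-x), round disc up; 1.57: standing up; 3.14 (stop): level on the far side (+x), turned right over, two bars up. 50 g; the hinge is stiff (0.045 N m friction, about 1 N at the free edge): the flag stays where it is left, never falls by itself. Starts at 0 to 0.25.
- flag_mid_plate (a point): Middle of the middle flag's aluminium plate, 43 mm from its hinge line, half-way through its thickness. Plate: 60 mm wide (y), 6 thick, with a rounded 8 mm free edge 75 mm from the hinge line. x axis points to the hinge line, y along it, z out of the face with the disc.
- flag_mid_hinge (a point): Middle of the middle flag's hinge line, at x = 0 of the board, 130 mm above the bench; turns with the flag, y along the hinge. Under it is a post 34 mm wide (y) with a stop strap reaching 22 mm to either side in x; otherwise the space under the flag is free.
- flag_right (a joint): Angle (rad) of the right (-y of the board) flag. 0: level toward the robot (-x), round disc up; 1.57: standing up; 3.14 (stop): level on the far side (+x), turned right over, two bars up. 50 g; the hinge is stiff (0.045 N m friction, about 1 N at the free edge): the flag stays where it is left, never falls by itself. Starts at 0 to 0.25.
- flag_right_plate (a point): Middle of the right (-y of the board) flag's aluminium plate, 43 mm from its hinge line, half-way through its thickness. Plate: 60 mm wide (y), 6 thick, with a rounded 8 mm free edge 75 mm from the hinge line. x axis points to the hinge line, y along it, z out of the face with the disc.
- flag_right_hinge (a point): Middle of the right (-y of the board) flag's hinge line, at x = 0 of the board, 130 mm above the bench; turns with the flag, y along the hinge. Under it is a post 34 mm wide (y) with a stop strap reaching 22 mm to either side in x; otherwise the space under the flag is free.
- varnish_jar: The wide jar: glass, 64 mm across and 99 mm tall with a black screw lid; stands in any one of the three bays, loose. Origin: centre of its underside. The flag at the same y of the board, in front of it, is the one to turn over.
- jar_of_pins: The narrow jar, 44 mm across and 96 mm tall, dark lid, in another bay, loose. Origin: centre of its underside.
- paint_tin_4: Squat paint tin, 78 mm across and 78 mm tall, in the remaining bay, loose. Origin: centre of its underside.
Not all that is in view belongs to the job. What is shaped like the jar_of_pins but orange or purple is not meant.

How it is judged:
On the way:
1. the flag in front of the wide jar is pushed past upright (((y of varnish_jar in the frame of board between 0.07 and 0.15 m and value of joint flag_left above 1.6 rad) or (y of varnish_jar in the frame of board between -0.04 and 0.04 m and value of joint flag_mid above 1.6 rad) or (y of varnish_jar in the frame of board between -0.15 and -0.07 m and value of joint flag_right above 1.6 rad))).
At the end, for the whole second after the job is handed in: The flag in front of the wide jar lies down on the far side (angle above 3.05 rad, at rest); the plates of the other two flags are within 10 mm of where they were; all three containers stand upright within 20 mm of where they were (((y of varnish_jar in the frame of board between 0.07 and 0.15 m and value of joint flag_left above 3.05 rad and velocity of joint flag_left below 0.1 rad/s and distance of each of flag_mid_plate, flag_right_plate from where it was at the start of the episode below 0.01 m) or (y of varnish_jar in the frame of board between -0.04 and 0.04 m and value of joint flag_mid above 3.05 rad and velocity of joint flag_mid below 0.1 rad/s and distance of each of flag_left_plate, flag_right_plate from where it was at the start of the episode below 0.01 m) or (y of varnish_jar in the frame of board between -0.15 and -0.07 m and value of joint flag_right above 3.05 rad and velocity of joint flag_right below 0.1 rad/s and distance of each of flag_left_plate, flag_mid_plate from where it was at the start of the episode below 0.01 m)) and distance of each of varnish_jar, jar_of_pins, paint_tin_4 from where it was at the start of the episode below 0.02 m and angle between each of varnish_jar, jar_of_pins, paint_tin_4's own z axis and vertical below 0.15 rad); the robot touches nothing.
It fails at once if a flag's plate is pinched (the grasp point lies within the plate, between its faces) ((x of the grasp point in the frame of flag_left_plate between -0.03 and 0.03 m and y of the grasp point in the frame of flag_left_plate between -0.03 and 0.03 m and z of the grasp point in the frame of flag_left_plate between -0.006 and 0.006 m) or (x of the grasp point in the frame of flag_mid_plate between -0.03 and 0.03 m and y of the grasp point in the frame of flag_mid_plate between -0.03 and 0.03 m and z of the grasp point in the frame of flag_mid_plate between -0.006 and 0.006 m) or (x of the grasp point in the frame of flag_right_plate between -0.03 and 0.03 m and y of the grasp point in the frame of flag_right_plate between -0.03 and 0.03 m and z of the grasp point in the frame of flag_right_plate between -0.006 and 0.006 m)).
It fails at once if a container is pushed, lifted or tipped (distance of any of varnish_jar, jar_of_pins, paint_tin_4 from where it was at the start of the episode above 0.03 m or angle between any of varnish_jar, jar_of_pins, paint_tin_4's own z axis and vertical above 0.3 rad).
It fails at once if a flag other than the wide jar's is turned ((not (y of varnish_jar in the frame of board between 0.07 and 0.15 m) and distance of flag_left_plate from where it was at the start of the episode above 0.02 m) or (not (y of varnish_jar in the frame of board between -0.04 and 0.04 m) and distance of flag_mid_plate from where it was at the start of the episode above 0.02 m) or (not (y of varnish_jar in the frame of board between -0.15 and -0.07 m) and distance of flag_right_plate from where it was at the start of the episode above 0.02 m)).
It also fails if it takes over 38 s, if anything falls off the work surface, if the arm or the gripper's body presses on something with over 40 N, if the wrist force passes 120 N, or if a joint passes its speed limit or range.

## Working session

There is one attempt and no reset: what is moved stays moved. The work goes in short steps, Python scripts to look and compute and a tool call to move; the robot and the scene stay as the last step left them, time stands still between calls to the robot, and variables do not carry over. Pictures are saved under pics/ and viewed, at most 10 in all, crops included, and the job is handed in when it is done.

Besides the shell and the picture viewer there is one more tool, called after "Emit:" in YAML: its name, and indented under it one key for each argument. arm_command: Moves the arm, as the interface text tells. Its arguments: {"type":"object","properties":{"steps":{"type":"array","items":{"type":"object","properties":{"rot":{"type":"array","items":{"type":"number"}},"slide":{"type":"array","items":{"type":"number"}},"grip":{"type":"number"}}}},"newtons":{"type":"number"}},"required":["steps"]}

```bash
mkdir -p pics; cat > h.py <<'E'
import numpy as np, cv2
from bench import sensors, eyes, order
def proj(c,P):
    P=np.atleast_2d(P); T=np.linalg.inv(c["pose"]); q=P@T[:3,:3].T+T[:3,3]; u=q@np.array(c["intrinsics"]).T
    return u[:,:2]/u[:,2:]
def onz(c,uv,z):
    d=np.array(c["pose"])[:3,:3]@np.linalg.inv(c["intrinsics"])@np.array([*uv,1.]); o=np.array(c["pose"])[:3,3]
    return o+d*(z-o[2])/d[2]
def save(c,n): cv2.imwrite(f"pics/{n}.png",np.array(c["pixels"])[:,:,::-1])
E
python3 - <<'E'
from h import *
s=sensors.read_state(); print(s["time"],s["ee_pos"],s["eef_rot"],s["width"])
ims=[]
for n in ["scene","side"]:
    c=eyes.camera(n); ims.append(np.array(c["pixels"])[:,:,::-1]); save(c,n+"0")
    print(n,np.round(c["pose"],3).tolist(),np.round(c["intrinsics"],1).tolist())
    for k in ["board","varnish_jar","jar_of_pins","paint_tin_4","flag_left_plate"]:
        print(k,[(np.round(d["bbox"]).tolist(),round(d["conf"],2)) for d in eyes.look_for(k,c)[:4]])
E
```

```text
0.0 [0.18925579 0.59525028 0.22172417] [ 1.53301196e-01  9.88179238e-01 -7.28544465e-04 -8.09423138e-05] 0.0871957166324125
scene [[0.473, -0.557, 0.683, -0.05], [-0.881, -0.293, 0.371, -0.242], [-0.006, -0.777, -0.629, 0.716], [0.0, 0.0, 0.0, 1.0]] [[473.4, 0.0, 258.8], [0.0, 473.4, 187.9], [0.0, 0.0, 1.0]]
board [([148.0, 163.0, 340.0, 286.0], 0.93)]
varnish_jar [([293.0, 167.0, 324.0, 222.0], 0.78), ([145.0, 180.0, 189.0, 204.0], 0.66)]
jar_of_pins [([131.0, 238.0, 166.0, 288.0], 0.87), ([206.0, 145.0, 230.0, 190.0], 0.85), ([224.0, 126.0, 244.0, 166.0], 0.77), ([282.0, 139.0, 300.0, 180.0], 0.73)]
paint_tin_4 [([243.0, 165.0, 280.0, 209.0], 0.94)]
flag_left_plate [([144.0, 177.0, 189.0, 204.0], 0.74)]
side [[-0.965, -0.183, 0.19, 0.433], [-0.264, 0.646, -0.716, 0.724], [0.008, -0.741, -0.672, 0.669], [0.0, 0.0, 0.0, 1.0]] [[353.9, 0.0, 256.7], [0.0, 353.9, 194.3], [0.0, 0.0, 1.0]]
board [([172.0, 160.0, 322.0, 301.0], 0.73)]
varnish_jar [([221.0, 158.0, 249.0, 201.0], 0.63)]
jar_of_pins [([157.0, 205.0, 180.0, 244.0], 0.96), ([193.0, 221.0, 216.0, 259.0], 0.8), ([138.0, 226.0, 164.0, 267.0], 0.71), ([329.0, 243.0, 353.0, 282.0], 0.65)]
paint_tin_4 [([206.0, 190.0, 239.0, 234.0], 0.97)]
flag_left_plate [([267.0, 226.0, 306.0, 252.0], 0.9)]
```

View pics/scene0.png

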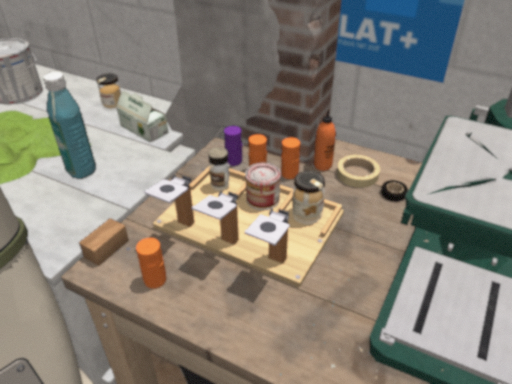

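View pics/side0.png

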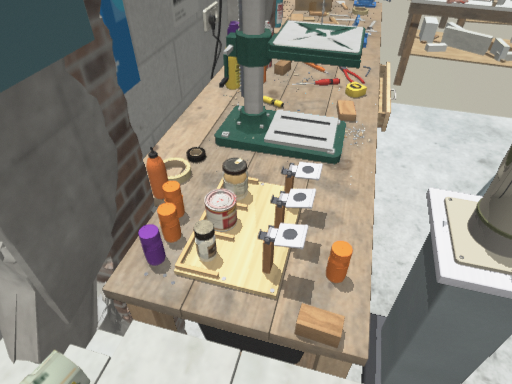

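The scene view shows the wide jar with a light label at (308,195), the paint tin at (263,185), and the narrow jar at (219,168). The look-alikes are the orange cans at (151,262), (258,150) and (290,158), and the purple one at (233,145). The flags are at (170,189), (215,206) and (268,228). The wide jar is in the bay furthest right, so flag_right at (268,228) is my choice. I'll check it in a close crop.

```bash
python3 - <<'E'
import cv2,numpy as np
a=cv2.imread("pics/scene0.png")[140:290,140:350]; b=cv2.imread("pics/side0.png")[150:300,165:335]
cv2.imwrite("pics/sc.png",cv2.resize(a,None,fx=3.8,fy=3.8,interpolation=cv2.INTER_CUBIC))
cv2.imwrite("pics/sd.png",cv2.resize(b,None,fx=4,fy=4,interpolation=cv2.INTER_CUBIC))
E
```

```text
(no output)
```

View pics/sc.png

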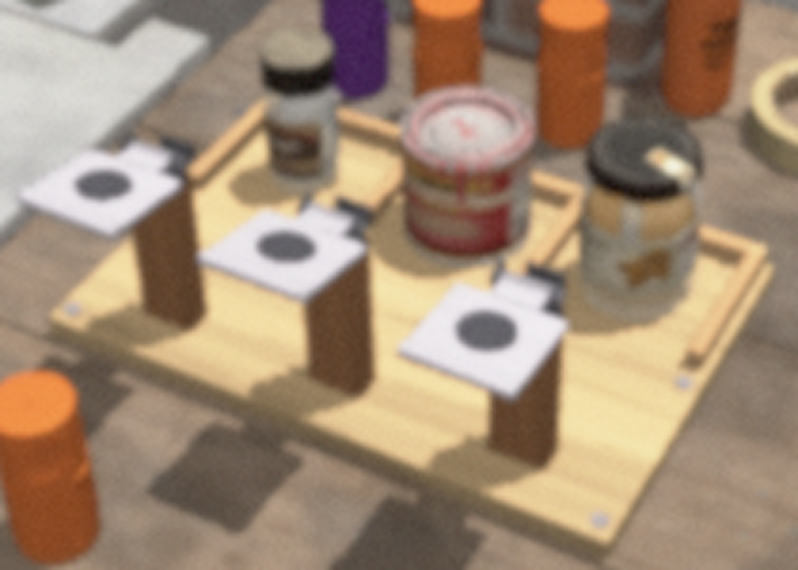

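View pics/sd.png

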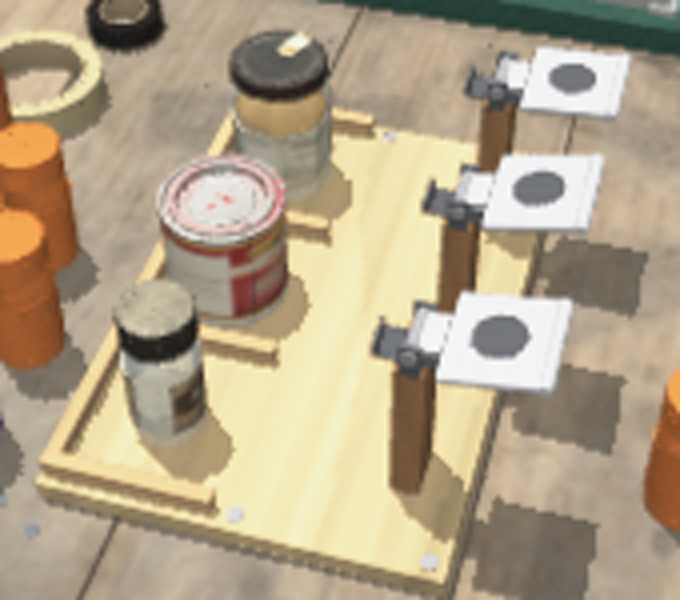

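The crops confirm it. The wide jar with the black lid stands behind the right flag: disc at (268,227) in scene and (308,169) in side. Next I'll fit the board pose and flag angles from the discs and board corners in both views.

```bash
python3 - <<'E'
from h import *
from scipy.optimize import least_squares
cs,cd=eyes.camera("scene"),eyes.camera("side")
S=lambda p:np.array(p)/3.8+140; D=lambda p:np.array(p)/4+[165,150]
def W(p,b): 
    c,s=np.cos(p[2]),np.sin(p[2]); return np.array([p[0]+c*b[0]-s*b[1],p[1]+s*b[0]+c*b[1],b[2]])
def disc(p,i):
    a=p[3+i]; return W(p,[-.043*np.cos(a)+.003*np.sin(a),.11-.11*i,.13+.043*np.sin(a)+.003*np.cos(a)])
corn=lambda p,x,y:W(p,[x,y,.015])
obs=[(cs,S(q),lambda p,i=i:disc(p,i)) for i,q in enumerate([(104,184),(287,246),(486,330)])]
obs+=[(cd,D(q),lambda p,i=i:disc(p,i)) for i,q in enumerate([(500,336),(539,188),(573,77)])]
obs+=[(cs,S((52,318)),lambda p:corn(p,-.035,.175)),(cs,S((608,541)),lambda p:corn(p,-.035,-.175)),(cs,S((769,262)),lambda p:corn(p,.2,-.175)),
(cd,D((40,478)),lambda p:corn(p,.2,.175)),(cd,D((447,582)),lambda p:corn(p,-.035,.175))]
f=lambda p:np.concatenate([proj(c,g(p))[0]-q for c,q,g in obs])
r=least_squares(f,[.5,0,-.4,.1,.1,.1],loss="soft_l1"); p=r.x
print(np.round(p,4)); print(np.round(f(p).reshape(-1,2),1).tolist())
for n,b in dict(hinge=[0,-.11,.13],edge0=[-.075,-.11,.13],jar=[.142,-.11,.015],over=[.075,-.11,.13]).items(): print(n,W(p,b).round(4))
print("disc",disc(p,2))
for k in ["varnish_jar"]:
    for c in(cs,cd): print([d["bbox"] for d in eyes.look_for(k,c)[:1]],proj(c,[W(p,[.142,-.11,.015]),W(p,[.142,-.11,.114])]).round(0).tolist())
E
```

```text
[0.5309 0.1435 0.004  0.1751 0.2287 0.0885]
[[-0.8, 0.5], [-0.4, 0.5], [-0.0, 0.4], [-0.0, -0.8], [-0.4, -0.8], [-0.7, -0.5], [-2.2, -0.2], [-0.0, 0.3], [0.9, 0.3], [-1.8, 0.8], [-0.2, -0.5]]
hinge [0.5313 0.0335 0.13  ]
edge0 [0.4563 0.0332 0.13  ]
jar [0.6733 0.0341 0.015 ]
over [0.6063 0.0338 0.13  ]
disc [0.48875326 0.03332868 0.13678689]
[[293.3, 169.1, 324.0, 222.5]] [[306.0, 216.0], [309.0, 180.0]]
[[223.5, 159.9, 249.4, 198.8]] [[237.0, 192.0], [236.0, 164.0]]
```

Emit:
arm_command:
  steps:
    - {"slide": [0.03,0,0.05],"rot": [0,0,0],"grip": 0}
    - {"slide": [0.04,-0.045,0.02],"rot": [0,0,3],"grip": 0}
    - {"slide": [0.03,-0.05,0],"rot": [0,0,3],"grip": 0}
    - {"slide": [0.03,-0.05,0],"rot": [0,0,3],"grip": 0}
    - {"slide": [0.03,-0.05,0],"rot": [0,0,3],"grip": 0}
    - {"slide": [0.02,-0.055,0],"rot": [0,0,3],"grip": 0}
    - {"slide": [0.01,-0.055,0],"rot": [0,0,2.6],"grip": 0}
    - {"slide": [0,-0.055,0],"rot": [0,0,0],"grip": 0}
  newtons: 20

```text
time: 1.8
ee_pos: [0.3792, 0.2342, 0.2923]
eef_rot: [0.001, 1.0, 0.0, 0.0]
ft_force: [0.7, -0.2, 0.4]
width: 0.0153
grip_force: 0.0
```

```bash
python3 - <<'E'
from h import *
c=eyes.camera("scene")
print("press",onz(c,(372,345),0),onz(c,(405,235),0), "can",onz(c,(152,285),0),"block",onz(c,(100,258),0))
s=sensors.read_state();print(s["time"],s["joint_positions"])
E
```

```text
press [ 0.44226652 -0.19115278  0.        ] [ 0.73159915 -0.17154798  0.        ] can [0.37008455 0.22152867 0.        ] block [0.37611961 0.35906507 0.        ]
1.85 [-0.83025104 -0.11390755  0.17184941  1.80322944  0.02038999  1.45081607
  0.90055664]
```

Emit:
arm_command:
  steps:
    - {"slide": [0.003,-0.05,0],"rot": [0,0,0],"grip": 0}
    - {"slide": [0.003,-0.05,0],"rot": [0,-5,0],"grip": 0}
    - {"slide": [0.003,-0.05,0],"rot": [0,-8,0],"grip": 0}
    - {"slide": [0.003,-0.05,0],"rot": [0,-8,0],"grip": 0}
    - {"slide": [0.003,-0.009,0],"rot": [0,-8,0],"grip": 0}
    - {"slide": [0,0,0],"rot": [0,-8,0],"grip": 0}
    - {"slide": [0,0,0],"rot": [0,-8,0],"grip": 0}
    - {"slide": [0,0,0],"rot": [0,0,0],"grip": 0}

```text
time: 2.85
ee_pos: [0.4145, 0.0759, 0.2767]
eef_rot: [0.0, 0.977, 0.008, 0.215]
ft_force: [0.3, 0.1, 0.1]
width: 0.0004
grip_force: 0.0
```

```bash
python3 - <<'E'
from h import *
s=sensors.read_state();print(s["time"],np.round(s["joint_positions"],2))
E
```

```text
2.85 [-0.34 -0.49 -0.06  2.18  0.14  1.05  1.13]
```

Emit:
arm_command:
  steps:
    - {"slide": [0,-0.025,-0.02],"rot": [0,0,0],"grip": 0}
    - {"slide": [0,-0.025,-0.03],"rot": [0,0,0],"grip": 0}
    - {"slide": [0,0,-0.03],"rot": [0,0,0],"grip": 0}
    - {"slide": [0,0,-0.03],"rot": [0,-3,0],"grip": 0}
    - {"slide": [0,0,-0.03],"rot": [0,-5,0],"grip": 0}
    - {"slide": [0,0,-0.02],"rot": [0,-5,0],"grip": 0}
    - {"slide": [0,0,0],"rot": [0,-5,0],"grip": 0}
    - {"slide": [0,0,0],"rot": [0,0,0],"grip": 0}

```text
time: 3.85
ee_pos: [0.4483, 0.0377, 0.1785]
eef_rot: [-0.007, 0.955, 0.013, 0.296]
ft_force: [-0.7, -0.4, 1.4]
width: 0.0007
grip_force: 0.0
```

```bash
python3 - <<'E'
from h import *
s=sensors.read_state();print(s["time"],np.round(s["joint_positions"],2))
E
```

```text
3.85 [ 0.44 -0.5  -0.56  2.41 -0.38  0.58  1.7 ]
```

Emit:
arm_command:
  steps:
    - {"slide": [-0.008,-0.004,0],"rot": [0,5,0],"grip": 0}
    - {"slide": [-0.008,-0.004,0],"rot": [0,5,0],"grip": 0}
    - {"slide": [0,-0.002,-0.015],"rot": [0,0,0],"grip": 0}
    - {"slide": [0,0,-0.015],"rot": [0,0,0],"grip": 0}
    - {"slide": [0,0,0],"rot": [0,0,0],"grip": 0}
    - {"slide": [0,0,0],"rot": [0,0,0],"grip": 0}
    - {"slide": [0,0,0],"rot": [0,0,0],"grip": 0}
    - {"slide": [0,0,0],"rot": [0,0,0],"grip": 0}

```text
time: 4.85
ee_pos: [0.432, 0.0267, 0.1481]
eef_rot: [-0.005, 0.977, 0.013, 0.211]
ft_force: [-0.7, -0.0, 0.1]
width: 0.0002
grip_force: 0.0
```

```bash
python3 - <<'E'
from h import *
s=sensors.read_state();print(s["time"],np.round(s["joint_positions"],2))
E
```

```text
4.85 [ 0.51 -0.38 -0.59  2.35 -0.31  0.7   1.68]
```

Emit:
arm_command:
  steps:
    - {"slide": [0.002,0,-0.012],"rot": [0,0,0],"grip": 0}
    - {"slide": [0.004,0,-0.012],"rot": [0,0,0],"grip": 0}
    - {"slide": [0.004,0,-0.012],"rot": [0,0,0],"grip": 0}
    - {"slide": [0.004,0,-0.012],"rot": [0,0,0],"grip": 0}
    - {"slide": [0.008,0,0],"rot": [0,-3,0],"grip": 0}
    - {"slide": [0.006,0,0],"rot": [0,-4,0],"grip": 0}
    - {"slide": [0,0,0],"rot": [0,0,0],"grip": 0}
    - {"slide": [0,0,0],"rot": [0,0,0],"grip": 0}

```text
time: 5.85
ee_pos: [0.4563, 0.029, 0.1055]
eef_rot: [-0.005, 0.968, 0.017, 0.25]
ft_force: [-0.5, -0.3, 0.1]
width: 0.0005
grip_force: 0.0
```

```bash
python3 - <<'E'
from h import *
s=sensors.read_state();print(s["time"],np.round(s["joint_positions"],2))
c=eyes.camera("side"); im=np.array(c["pixels"])[120:320,150:410,::-1]
cv2.imwrite("pics/c1.png",cv2.resize(im,None,fx=3,fy=3,interpolation=cv2.INTER_CUBIC))
E
```

```text
5.85 [ 0.74 -0.32 -0.83  2.41 -0.46  0.48  1.81]
```

View pics/c1.png

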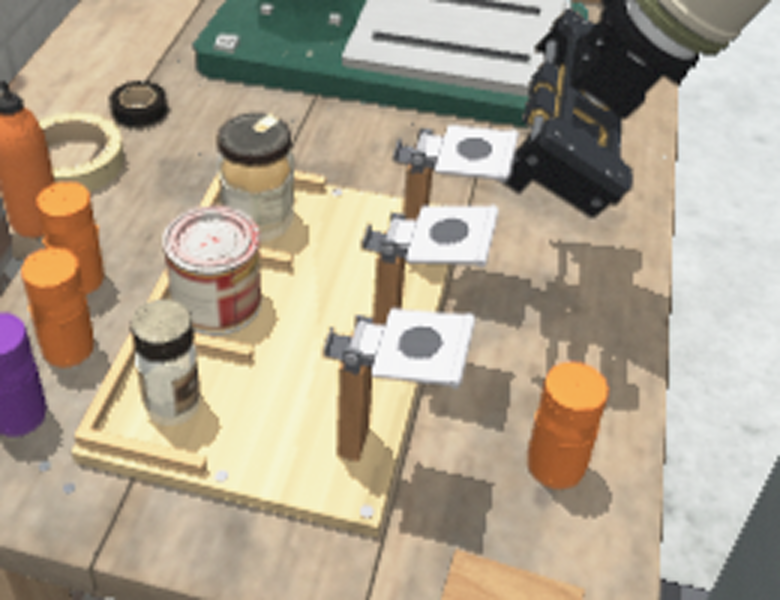

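The side view shows the fingertips at crop (520,178), just in front of and below the right flag's free edge at crop (510,165). Nothing has been disturbed. Now I'll lift along the arc.

Emit:
arm_command:
  steps:
    - {"slide": [0.008,0,0],"rot": [0,0,0],"grip": 0}
    - {"slide": [0.005,0,0.008],"rot": [0,0,0],"grip": 0}
    - {"slide": [0.003,0,0.01],"rot": [0,0,0],"grip": 0}
    - {"slide": [0.003,0,0.01],"rot": [0,0,0],"grip": 0}
    - {"slide": [0.005,0,0.01],"rot": [0,0,0],"grip": 0}
    - {"slide": [0.006,0,0.01],"rot": [0,0,0],"grip": 0}
    - {"slide": [0.008,0,0.01],"rot": [0,0,0],"grip": 0}
    - {"slide": [0,0,0],"rot": [0,0,0],"grip": 0}

```text
time: 6.9
ee_pos: [0.4957, 0.03, 0.165]
eef_rot: [-0.006, 0.968, 0.018, 0.252]
ft_force: [-0.9, 0.5, -0.2]
width: 0.0
grip_force: 0.0
```

```bash
python3 - <<'E'
from h import *
s=sensors.read_state();print(s["time"],np.round(s["joint_positions"],2))
c=eyes.camera("side"); im=np.array(c["pixels"])[120:270,220:420,::-1]
cv2.imwrite("pics/c2.png",cv2.resize(im,None,fx=3.5,fy=3.5,interpolation=cv2.INTER_CUBIC))
E
```

```text
6.9 [ 0.79 -0.31 -0.83  2.26 -0.41  0.61  1.78]
```

View pics/c2.png

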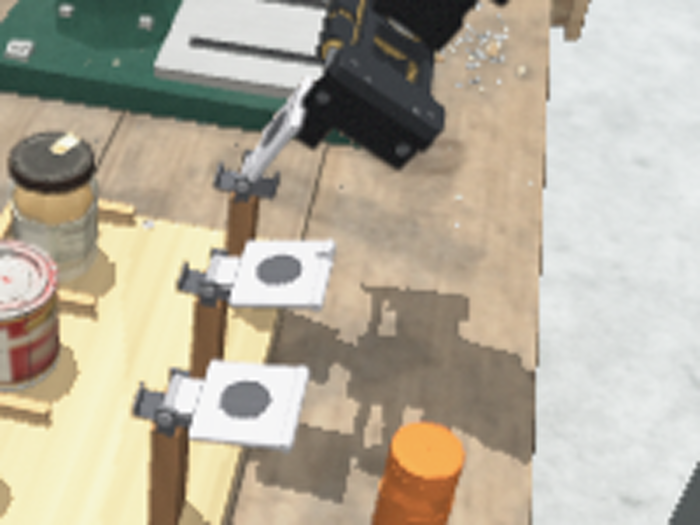

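The flag now stands at about 55–60°, with the fingers against its underside at crop (270,140). The other flags are unchanged. Next I'll push on over the top while bringing the tool upright.

Emit:
arm_command:
  steps:
    - {"slide": [0.009,0,0.006],"rot": [0,7,0],"grip": 0}
    - {"slide": [0.009,0,0.006],"rot": [0,7,0],"grip": 0}
    - {"slide": [0.009,0,0.006],"rot": [0,7,0],"grip": 0}
    - {"slide": [0.009,0,0.004],"rot": [0,7,0],"grip": 0}
    - {"slide": [0.011,0,0],"rot": [0,0,0],"grip": 0}
    - {"slide": [0.01,0,-0.004],"rot": [0,0,0],"grip": 0}
    - {"slide": [0.008,0,-0.007],"rot": [0,0,0],"grip": 0}
    - {"slide": [0,0,0],"rot": [0,0,0],"grip": 0}

```text
time: 7.95
ee_pos: [0.5592, 0.0297, 0.1747]
eef_rot: [-0.001, 1.0, 0.018, 0.01]
ft_force: [0.2, 0.0, -0.6]
width: 0.0004
grip_force: 0.0
```

```bash
python3 - <<'E'
from h import *
s=sensors.read_state();print(s["time"],np.round(s["joint_positions"],2))
c=eyes.camera("side"); im=np.array(c["pixels"])[120:270,190:390,::-1]
cv2.imwrite("pics/c3.png",cv2.resize(im,None,fx=3.5,fy=3.5,interpolation=cv2.INTER_CUBIC))
E
```

```text
7.95 [ 0.75  0.39 -1.06  1.68  0.32  1.25  1.21]
```

View pics/c3.png

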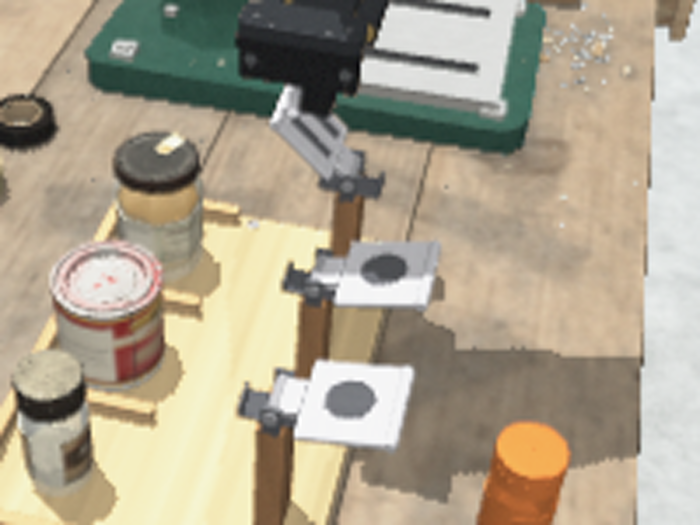

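The flag is over at about 130°, with its two bars showing at crop (315,140). The others are unchanged. I'll press it down to the stop.

Emit:
arm_command:
  steps:
    - {"slide": [0.008,0,-0.008],"rot": [0,0,0],"grip": 0}
    - {"slide": [0.007,0,-0.009],"rot": [0,0,0],"grip": 0}
    - {"slide": [0.005,0,-0.009],"rot": [0,0,0],"grip": 0}
    - {"slide": [0.002,0,-0.009],"rot": [0,0,0],"grip": 0}
    - {"slide": [0,0,-0.006],"rot": [0,0,0],"grip": 0}
    - {"slide": [0,0,-0.003],"rot": [0,0,0],"grip": 0}
    - {"slide": [0,0,0],"rot": [0,0,0],"grip": 0}
    - {"slide": [0,0,0],"rot": [0,0,0],"grip": 0}

```text
time: 9.0
ee_pos: [0.5817, 0.0299, 0.133]
eef_rot: [-0.001, 1.0, 0.018, 0.01]
ft_force: [-10.3, -1.9, 24.7]
width: 0.0005
grip_force: 12.1
```

It is firmly on the stop, at 25 N and z 0.133. I'll retract straight up and check.

Emit:
arm_command:
  steps:
    - {"slide": [0,0,0.01],"rot": [0,0,0],"grip": 0}
    - {"slide": [0,0,0.03],"rot": [0,0,0],"grip": 0}
    - {"slide": [0,0,0.04],"rot": [0,0,0],"grip": 0}
    - {"slide": [-0.02,0,0.04],"rot": [0,0,0],"grip": 0}
    - {"slide": [-0.04,0,0.03],"rot": [0,0,0],"grip": 0}
    - {"slide": [-0.04,0,0],"rot": [0,0,0],"grip": 0}
    - {"slide": [0,0,0],"rot": [0,0,0],"grip": 0}
    - {"slide": [0,0,0],"rot": [0,0,0],"grip": 0}

```text
time: 10.0
ee_pos: [0.4817, 0.0292, 0.2808]
eef_rot: [-0.001, 1.0, 0.018, 0.009]
ft_force: [-0.9, -0.5, -0.6]
width: 0.0003
grip_force: 0.0
```

```bash
python3 - <<'E'
from h import *
s=sensors.read_state();print(s["time"],s["ft_force"])
c=eyes.camera("side"); im=np.array(c["pixels"])[120:270,190:390,::-1]
cv2.imwrite("pics/c4.png",cv2.resize(im,None,fx=3.5,fy=3.5,interpolation=cv2.INTER_CUBIC))
# expected tip corners of right plate if level on the far side (top face), in crop px
P=[[.531+.075,.0335+d,.133] for d in(-.03,.03)]+[[.531+.04,.0335+d,.133] for d in(-.03,.03)]
print(((proj(c,P)-[190,120])*3.5).round(0).tolist())
P=[[.531+.075*np.cos(.2),.0335+d,.133+.015] for d in(-.03,.03)]
print("if .2 short",((proj(c,P)-[190,120])*3.5).round(0).tolist())
E
```

```text
10.0 [-0.9093676  -0.47846465 -0.62837104]
[[259.0, 123.0], [237.0, 172.0], [305.0, 131.0], [286.0, 181.0]]
if .2 short [[261.0, 107.0], [240.0, 155.0]]
```

View pics/c4.png

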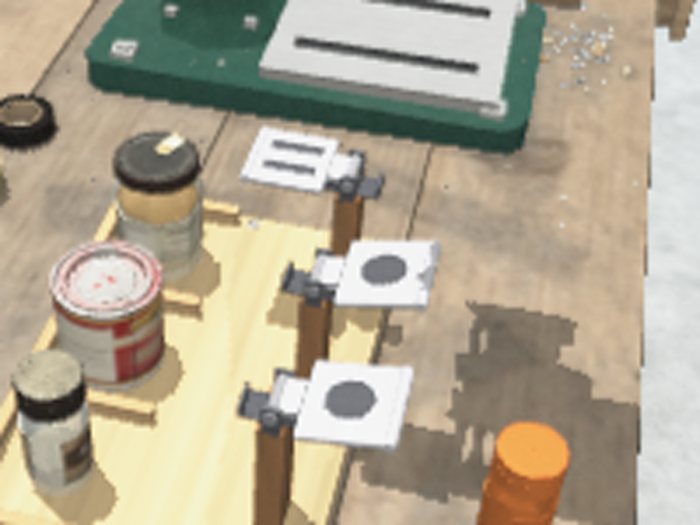

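The right flag lies two-bars up, with its edge corners at crop (265,125) and (240,180). That matches the prediction for level, which was (259,123) and (237,172). Everything else is in place and the robot is clear, so I'm handing in.

```bash
python3 -c "
from bench import order
print(order.close_job())"
```

```text
the job is handed in; nothing more can be done
None
```

I turned the right flag, the one in front of the wide jar, fully over onto its far stop with the two bars up. The last side picture showed the other two flags and all three containers in place, and I handed the job in at about 10 s; no verdict came back.

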